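# Load the bench block into the flip-keeper cradle

## Robot

A 6-joint arm with a two-finger parallel gripper is mounted at the origin on a cart in front of the work surface, level with it; the furniture and walls round the work are solid. World frame = base frame: x ahead of the robot, y to its left, z up, the work surface at z = 0. Lengths are in m, angles in degrees, forces in N, time in s.
With the tool pointing down it reaches from about 0.3 to 0.75 m from the base axis. Payload 8.5 kg.
Tool frame: the origin (TCP) lies between the finger pads; the fingertips stand env.finger_overhang ahead of it and the grasp point (between the pads) lies 2 mm behind it (env.finger_overhang is the distance from the TCP to the fingertips, in m); z points along the fingers, y is the line along which they close (so a half turn about z gives the same grasp; the last joint's range is limited). The gripper opens to 85 mm and grips with 20 to 120 N. Pads are 22 mm wide; open, the fingers measure 114 mm over their backs; the gripper's body (76 mm by 85 mm) begins 54 mm behind the grasp point. The pads swing forward as they close: fully open they stand 13 mm farther back than shut.
Start: joints at [-82.695, 21.807, 74.336, -0, 83.858, -12.336], TCP at [0.185, -0.518, 0.248] pointing down, gripper open.
Joint ranges: [-178.18, 178.18], [-50.72, 133.34], [12.68, 142.11], [-81.47, 261.47], [9.98, 163.14], [-165.26, 165.26]. Speed limits (degrees/s): [136.94, 136.94, 180, 180, 180, 180].

## Interface

Orientations are given as a 3x3 rotation matrix whose columns are the frame's x, y, z axes.
In Python, from rig import env gives the robot as it stands. The module is installed in compiled form; this text tells all that it offers.
- The arm moves only by the tool jog_arm, never from a script. Its arguments are lists of equal length, an entry for each row: "hand": the finger opening in m, from 0 to 0.0854; "travel": the shift along the world's x, y, z in m, a list of three; "yaw": the turn about the world's z in rad. A call has exactly 5 rows; each row shifts and turns the commanded pose from where the row before left it; what a row does not reach is not made up. A row lasts 1/8 s, in which the tool goes at most 62.5 mm and 10.7 degrees, less where a joint would pass 70% of its speed; a pose out of reach is approached as far as the arm can. A call is refused whole if a number of a shift passes 0.0625 or a number of a turn 0.188, either way. A call with a gripper value outside its range is refused whole. The fingers move at their own pace and stop on an object; "grip_force" is the grip in N (left out, the last holds). Time passes only in rows, so rows that do not move let the fingers close, or fill a call up. It gives the time, the measured TCP pose, the force, the opening and the grip force at its end, in the units of the state.
- env.observe(): the state, without advancing time (a new reading comes with each control period).
- env.get_image(name): name is "scene" or "side" or "wrist"; returns the picture (420x560x3 uint8, red, green, blue); there is no depth.
- env.calibration(name): a dict with "fx", "fy", "cx", "cy" (pixels), "k1" (the pictures are not rectified: a ray, as slopes to the right and down, at radius r is drawn at 1 + k1 r^2 times it, then the intrinsics apply), "position" and "rotation" of the camera in the world; the wrist camera has in their place "hand_eye" (4x4, takes a point from camera to tool coordinates, whose origin is the TCP and whose axes are the flange's). Camera axes: x right, y down, z forward; pixel columns grow to the right and rows downward; lengths in m; the calibration is good to about 2 mm. A picture is of the moment at which its call begins: read the wrist's pose just before it. calibration takes no time and is no camera call.
- env.close_job(): hands the job in; it is judged then, once.
The state is a dict: "time_s": time; "q": joint angles; "qvel": joint speeds; "joint_efforts": joint torques, N m; "position": TCP position; "tool_rot": TCP orientation; "ft_force": force on the tool from outside, world axes, zero at the start; "wrist_torque": the same for the moment, N m; "grip_width": finger opening in m; "gripper_force": force on a finger pad.
Only numpy, scipy, OpenCV 4.12 (cv2) and the standard library are available. Lean on these libraries where they do the work, as an engineer would, in place of code of your own. Each camera call takes 0.05 s, during which the arm holds its last target. There are 200 camera calls.

## Task

Lay the steel bench block flat in the channel of the blue cradle, push it gently along the channel until it is fully home against the stop, and then tip the red spring keeper over so that it snaps down shut behind the block. Do not shift the cradle on the bench, do not force the keeper, and leave the other things alone.

Things in the scene. Friction and masses are not known exactly. Their poses are not given: they have to be found in the camera images.
- bench_block: loose ground steel block, 44 (own x) x 68 (own y, its long side) x 28 mm high, about 0.7 kg, lying flat on the bench; origin at the centre of its underside
- cradle: loose blue cradle, 1.2 kg, on rubber feet; slips on the bench if pushed with over about 9 N. Base 210 mm (x) by 128 mm (y -50 to +78), 10 mm high. Origin at bench height under the channel's centre line, halfway along the base; x runs along the channel toward the stop, z up. The block goes in with its long side along the channel
- keeper (a joint): red bar 10x10 mm, end 73 mm from its pivot. 0 = open stop, leaning out over cradle +y, 48 deg above level; 0.73 = upright; 2.3 = shut, level across the channel, pointing to -y, 2.2 mm behind a block that is home (else it stays ajar). Over-centre spring: 0.28 N m at the stops (about 6 N at 45 mm), none at the snap point, 1.1; then it flies shut. Push its end round in an arc: sliding across it binds
- flux_bottle: bystander, loose: square translucent bottle with a red cap, 55x55x104 mm; origin at the centre of its underside
- caliper: bystander, loose: digital caliper lying flat, 58x205x14 mm; origin at the centre of its underside
- glass_dish: bystander, loose: low square glass dish with white filling, 90x100x20 mm; origin at the centre of its underside
- channel (a point): point on the channel's steel floor, 10 mm above the bench, straight over the cradle's origin (axes as the cradle's). Channel 48 mm wide; aluminium rails 8 mm thick, rising 7 mm above the floor, run from x = -45 to +100 mm; their entry ends flare outward to x = -76 mm; flat and open before that
- stop_zero (a point): point on the channel floor where the stop's face is at its nearest setting. The steel stop (44 mm wide, top 31.5 mm above the bench) sits with the keeper on one clamped slide whose setting differs each time and is not measured: its face is really 0 to 40 mm farther along +x of the cradle. Find it by feel or sight
- pivot_zero (a point): the keeper's pivot at that nearest setting, 30 mm above the bench, 62 mm to the +y side of the centre line; really 0 to 40 mm farther along +x, always 75 mm behind the stop's face. Axis along x, in a steel fork 24 mm long (x), 14 mm wide, 35.5 mm high. The arm is 10 mm wide in x, centred on this point
Things that resemble listed ones, but are neither listed nor needed, are in the scene too. Of the things that look like the bench_block, the middle-sized one is meant.

How it is judged:
By the outcome, as a careful person would: the job done as asked, in the order asked, and still so for the second after the job is handed in, with the robot touching nothing.
It also fails if it takes over 61 s, if anything falls off the work surface, if the arm or the gripper's body presses on something with over 40 N, if the wrist force passes 120 N, or if a joint passes its speed limit or range.

## Working session

There is one attempt and no reset: what is moved stays moved. The work goes in short steps, Python scripts to look and compute and a tool call to move; the robot and the scene stay as the last step left them, time stands still between calls to the robot, and variables do not carry over. Pictures are saved under pics/ and viewed, at most 10 in all, crops included, and the job is handed in when it is done.

Besides the shell and the picture viewer there is one more tool, called after "Emit:" as name(argument=value, ...), one argument or row to a line, values as JSON. jog_arm: Moves the arm, as the interface text tells. Its arguments: {"type":"object","properties":{"hand":{"type":"array"},"travel":{"type":"array"},"yaw":{"type":"array"},"grip_force":{"type":"number"}},"required":["hand","travel","yaw"]}

```bash
mkdir -p pics
cat > h.py <<'E'
from rig import env
import numpy as np, cv2
def cam(name, st=None):
    c=env.calibration(name)
    if 'hand_eye' in c:
        st=st or env.observe(); T=np.eye(4); T[:3,:3]=st['tool_rot']; T[:3,3]=st['position']
        M=T@np.array(c['hand_eye']); R,p=M[:3,:3],M[:3,3]
    else: R,p=np.array(c['rotation']),np.array(c['position'])
    return c,R,p
def ray(cm,uv):
    c,R,p=cm; d=np.array([(uv[0]-c['cx'])/c['fx'],(uv[1]-c['cy'])/c['fy']]); s=d.copy()
    for _ in range(20): s=d/(1+c['k1']*(s@s))
    return p,R@np.array([s[0],s[1],1.])
def onz(cm,uv,z):
    p,d=ray(cm,uv); return p+d*(z-p[2])/d[2]
def proj(cm,P):
    c,R,p=cm; q=R.T@(np.array(P)-p); s=q[:2]/q[2]; s=s*(1+c['k1']*(s@s)); return np.array([c['fx']*s[0]+c['cx'],c['fy']*s[1]+c['cy']])
def grab(name,fn):
    st=env.observe(); im=env.get_image(name); cv2.imwrite('pics/'+fn+'.png',im[:,:,::-1]); return im,cam(name,st)
E
python3 - <<'E'
from h import *
for n in('scene','side','wrist'):
    im,c=grab(n,n+'0'); print(n,c[2].round(3),c[1][:,2].round(2),c[0]['fx'])
s=env.observe(); print(s['time_s'],env.finger_overhang,s['tool_rot'].round(3) if hasattr(s['tool_rot'],'round') else s['tool_rot'],s['ft_force'],s['grip_width'])
E
```

```text
scene [-0.005  0.484  0.78 ] [ 0.59 -0.4  -0.7 ] 504.8051776420763
side [0.455 0.741 0.516] [ 0.17 -0.82 -0.55] 409.07122094803367
wrist [ 0.26  -0.492  0.373] [-0.29 -0.1  -0.95] 310.13547385837563
0.15 0.017 [[ 0.942  0.336 -0.   ]
 [ 0.336 -0.942  0.001]
 [ 0.    -0.001 -1.   ]] [-0.52398119  0.46740312 -0.53836535] 0.0853607036022469
```

View pics/scene0.png

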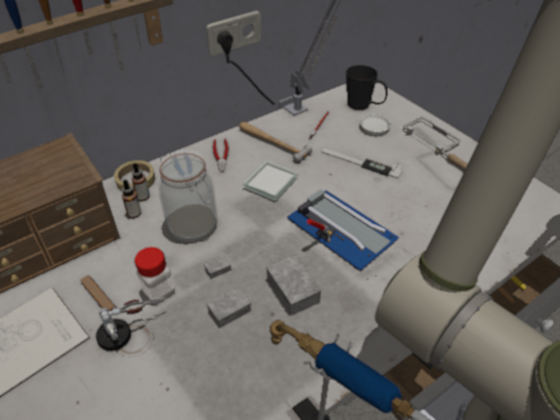

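View pics/side0.png

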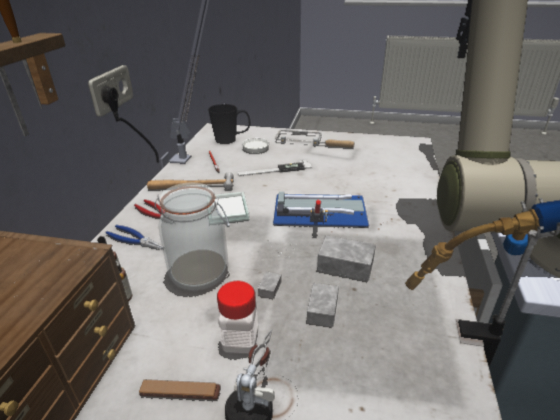

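The scene shows three steel blocks: small at (218,267), middle at (229,305) and large at (293,283). The blue cradle is at (343,228), with its stop end to the upper left and the red keeper near (317,226). The side view agrees: middle block at (322,303), cradle at (320,210), stop at (281,205).

Run:
```python
from h import *
out=[]
for n in('scene','side'):
    im=cv2.imread(f'pics/{n}0.png'); c=cam(n)
    hsv=cv2.cvtColor(im,cv2.COLOR_BGR2HSV)
    m=cv2.inRange(hsv,(100,110,40),(125,255,255))
    nl,lab,stt,cen=cv2.connectedComponentsWithStats(m)
    pt=(343,228) if n=='scene' else (320,210)
    x0,y0=pt[0]-75,pt[1]-60
    mm=np.zeros_like(m); mm[y0:y0+120,x0:x0+150]=m[y0:y0+120,x0:x0+150]
    mm=cv2.morphologyEx(mm,cv2.MORPH_OPEN,np.ones((2,2)))
    hull=cv2.convexHull(cv2.findNonZero(mm))
    ap=cv2.approxPolyDP(hull,4,True)[:,0]
    print(n,'cradle hull',[(tuple(map(int,a)),onz(c,a,.010)[:2].round(4).tolist(),onz(c,a,0)[:2].round(3).tolist()) for a in ap])
    b=(229,305) if n=='scene' else (322,303)
    g=cv2.GaussianBlur(im,(3,3),0)
    out+= [cv2.resize(im[pt[1]-45:pt[1]+45,pt[0]-65:pt[0]+65],(520,360),interpolation=cv2.INTER_CUBIC)[:300,:400] if 0 else cv2.resize(im[pt[1]-50:pt[1]+50,pt[0]-66:pt[0]+66],(396,300),interpolation=cv2.INTER_CUBIC)]
    out+= [cv2.resize(im[b[1]-25:b[1]+25,b[0]-33:b[0]+33],(396,300),interpolation=cv2.INTER_CUBIC)]
    print('block',onz(c,b,.028).round(3))
cv2.imwrite('pics/crops.png',np.vstack([np.hstack(out[:2]),np.hstack(out[2:])]))
```

```text
scene cradle hull [((397, 239), [0.4346, -0.126], [0.44, -0.134]), ((360, 270), [0.418, -0.0078], [0.423, -0.014]), ((290, 217), [0.6173, 0.0158], [0.625, 0.01]), ((332, 195), [0.6186, -0.1035], [0.627, -0.111])]
block [0.485 0.25  0.028]
side cradle hull [((368, 226), [0.4211, -0.0039], [0.42, -0.019]), ((275, 224), [0.6198, 0.0256], [0.623, 0.011]), ((276, 211), [0.6286, -0.026], [0.632, -0.041]), ((362, 197), [0.4384, -0.1247], [0.438, -0.142])]
block [0.49  0.259 0.028]
```

View pics/crops.png

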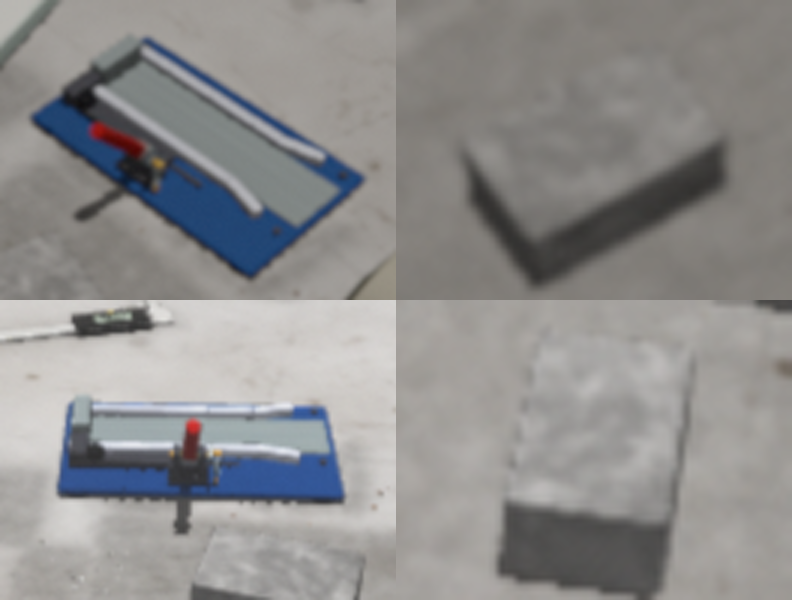

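The crops show the block's top corners clearly in both views. On the cradle, the stop is at the far (+x) end and the keeper leans out on the +y side with its red tip at about (300,221) in the scene image. Next: block pose, cradle pose, and stop face and keeper from both views.

```bash
cat >> h.py <<'E'
def tri(rays):
    A=np.zeros((3,3)); b=np.zeros(3)
    for p,d in rays:
        d=d/np.linalg.norm(d); P=np.eye(3)-np.outer(d,d); A+=P; b+=P@p
    return np.linalg.solve(A,b)
E
python3 - <<'E'
from h import *
S,D=cam('scene'),cam('side')
for c,pts in((S,[(207.5,303.8),(219.7,319.5),(250.3,303.3),(238.3,289.2)]),(D,[(307.5,311.8),(334.3,315.3),(338.3,286.3),(313,283.5)])):
    P=np.array([onz(c,p,.028)[:2] for p in pts]); print(P.round(3).tolist(),P.mean(0).round(4),[ (np.linalg.norm(v).round(3),np.degrees(np.arctan2(v[1],v[0])).round(1)) for v in np.roll(P,-1,0)-P])
# crop->pixel, scale 3: scene offset (277,178), side offset (254,160) y-300
sc=lambda x,y:(277+x/3,178+y/3)
sd=lambda x,y:(254+x/3,160+(y-300)/3)
print('keeper tip',tri([ray(S,sc(95,130)),ray(D,sd(194,422))]).round(4))
print('fork',tri([ray(S,sc(140,168)),ray(D,sd(190,462))]).round(4))
# stop near top corners (facing -x): scene (95,67)-(135,45)?, side
for q in((92,68),(110,72),(130,38),(142,48)): print('stop scene z31.5',q,onz(S,sc(*q),.0315).round(4))
for q in((74,398),(90,398),(73,420),(88,422)): print('stop side z31.5',q,onz(D,sd(*q),.0315).round(4))
for q in((34,118),(252,276),(362,180),(147,38)): print('cradle scene',onz(S,sc(*q),.01).round(4))
for q in((60,493),(344,497),(327,408),(72,403)): print('cradle side',onz(D,sd(*q),.01).round(4))
E
```

```text
[[0.51, 0.281], [0.468, 0.28], [0.466, 0.217], [0.506, 0.217]] [0.4874 0.2488] [(np.float64(0.042), np.float64(-179.0)), (np.float64(0.063), np.float64(-91.9)), (np.float64(0.04), np.float64(1.0)), (np.float64(0.063), np.float64(86.0))]
[[0.511, 0.283], [0.468, 0.282], [0.467, 0.215], [0.511, 0.216]] [0.4892 0.249 ] [(np.float64(0.043), np.float64(-179.1)), (np.float64(0.067), np.float64(-90.5)), (np.float64(0.043), np.float64(1.6)), (np.float64(0.067), np.float64(90.3))]
keeper tip [0.5249 0.0401 0.0877]
fork [ 0.5297 -0.0055  0.0234]
stop scene z31.5 (92, 68) [ 0.6181 -0.0323  0.0315]
stop scene z31.5 (110, 72) [ 0.6071 -0.0403  0.0315]
stop scene z31.5 (130, 38) [ 0.6275 -0.0752  0.0315]
stop scene z31.5 (142, 48) [ 0.6137 -0.0754  0.0315]
stop side z31.5 (74, 398) [ 0.6318 -0.0725  0.0315]
stop side z31.5 (90, 398) [ 0.6194 -0.0747  0.0315]
stop side z31.5 (73, 420) [ 0.6257 -0.0398  0.0315]
stop side z31.5 (88, 422) [ 0.6139 -0.039   0.0315]
cradle scene [0.6186 0.0194 0.01  ]
cradle scene [ 0.4168 -0.0094  0.01  ]
cradle scene [ 0.4358 -0.1291  0.01  ]
cradle scene [ 0.638  -0.1018  0.01  ]
cradle side [0.6216 0.0272 0.01  ]
cradle side [ 0.4197 -0.0054  0.01  ]
cradle side [ 0.4362 -0.1299  0.01  ]
cradle side [ 0.6396 -0.1004  0.01  ]
```

Run:
```python
from h import *
S,D=cam('scene'),cam('side')
for n,a,b in(('nozzle',(278,330),(412,286)),('torch bend',(318,345),(462,225)),('handle l',(325,355),(500,225)),('handle r',(393,397),(555,215)),('stand base',(305,410),(480,330)),('jar top',(185,170),(188,201)),('bottlecap',(151,257),(237,294)),('bigblock',(290,272),(346,252))):
    print(n,tri([ray(S,a),ray(D,b)]).round(3))
print('jar base',onz(S,(190,228),0).round(3)); print('big block',[onz(S,p,.04).round(3) for p in((268,266),(296,293),(319,280),(288,258))])
```

```text
nozzle [0.359 0.233 0.074]
torch bend [0.284 0.213 0.161]
handle l [0.248 0.231 0.186]
handle r [0.159 0.192 0.181]
stand base [0.248 0.26  0.021]
jar top [0.731 0.191 0.153]
bottlecap [0.608 0.333 0.098]
bigblock [0.465 0.129 0.044]
jar base [0.725 0.205 0.   ]
big block [array([0.511, 0.146, 0.04 ]), array([0.429, 0.141, 0.04 ]), array([0.428, 0.089, 0.04 ]), array([0.505, 0.104, 0.04 ])]
```

View pics/wrist0.png

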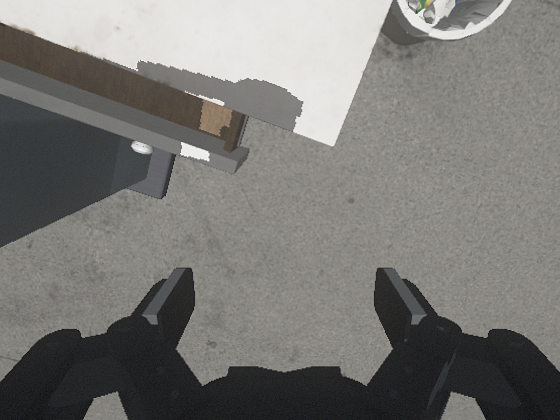

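The wrist view shows only the open fingers over the floor beside the bench edge, with nothing needed in it. I'm moving toward the block and will take a wrist look at the cradle in passing.

Emit:
jog_arm(
  hand=[0.085, 0.085, 0.085, 0.085, 0.085],
  travel=[
    [0.022, 0.055, 0.002],
    [0.022, 0.055, 0.002],
    [0.022, 0.055, 0.002],
    [0.022, 0.055, 0.002],
    [0.022, 0.055, 0.002],
  ],
  yaw=[0.124, 0.124, 0.124, 0.124, 0.124],
)

```text
time_s: 0.78
position: [0.2951, -0.2411, 0.2583]
tool_rot: [[0.568, 0.823, 0.0], [0.823, -0.568, 0.0], [0.0, 0.0, -1.0]]
ft_force: [0.3, 0.4, -0.4]
grip_width: 0.0849
gripper_force: 0.0
```

Emit:
jog_arm(
  hand=[0.085, 0.085, 0.085, 0.085, 0.085],
  travel=[
    [0.022, 0.055, 0],
    [0.022, 0.055, 0],
    [0.022, 0.055, 0],
    [0.022, 0.055, 0],
    [0.022, 0.055, 0],
  ],
  yaw=[0.124, 0.124, 0.124, 0.124, 0.124],
)

```text
time_s: 1.4
position: [0.4052, 0.034, 0.2584]
tool_rot: [[-0.016, 1.0, 0.0], [1.0, 0.016, -0.0], [-0.0, 0.0, -1.0]]
ft_force: [1.0, -1.2, -0.0]
grip_width: 0.0848
gripper_force: 0.0
```

Run:
```python
from h import *
im,c=grab('wrist','wrist1'); s=env.observe(); print(s['position'],s['qvel'],c[2])
org=np.array([.5303,-.0676]);a=np.radians(8.3);ex=np.array([np.cos(a),np.sin(a)]);ey=np.array([-ex[1],ex[0]])
for x,y,z in((-105,-50,10),(-105,78,10),(105,78,10),(105,-50,10),(84,22,31.5),(84,-22,31.5),(-45,28,17),(-45,-28,17)):
    print((x,y,z),proj(c,[*(org+ex*x/1e3+ey*y/1e3),z/1e3]).round(1))
```

```text
[0.40617882 0.0396395  0.2583495 ] [-8.32543928 -2.07523288  3.25710902 -1.0413228   0.05346403 -2.70344318] [0.40590492 0.11146801 0.38372698]
(-105, -50, 10) [300.7 296.4]
(-105, 78, 10) [289.3 209. ]
(105, 78, 10) [458.9 187.9]
(105, -50, 10) [455.1 279.4]
(84, 22, 31.5) [448.9 238.5]
(84, -22, 31.5) [447.9 270.5]
(-45, 28, 17) [340.7 241.7]
(-45, -28, 17) [343.8 280.1]
```

View pics/wrist1.png

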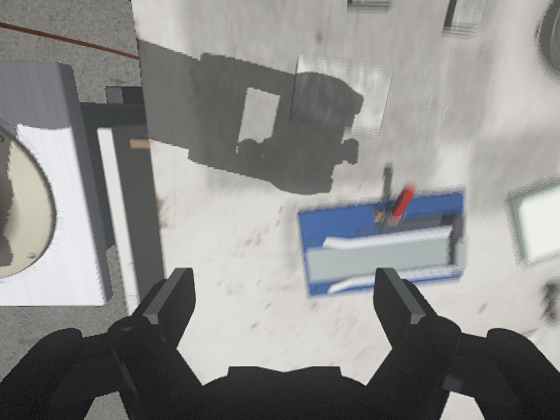

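Motion-blurred view: the cradle is at (310–465, 186–296), roughly where predicted, so the estimate holds to under 1 cm. I'm going on to the block and will look again once at rest.

Emit:
jog_arm(
  hand=[0.085, 0.085, 0.085, 0.085, 0.085],
  travel=[
    [0.021, 0.0545, -0.01],
    [0.021, 0.0545, -0.02],
    [0.021, 0.0545, -0.02],
    [0.021, 0.0535, -0.02],
    [0, 0, 0],
  ],
  yaw=[0, 0, 0, 0, 0],
)

```text
time_s: 2.08
position: [0.4886, 0.2516, 0.1859]
tool_rot: [[-0.016, 1.0, -0.004], [1.0, 0.016, -0.001], [-0.001, -0.004, -1.0]]
ft_force: [-0.2, -0.1, 0.0]
grip_width: 0.0849
gripper_force: 0.0
```

Emit:
jog_arm(
  hand=[0.085, 0.085, 0.085, 0.085, 0.085],
  travel=[
    [0, 0, 0],
    [0, 0, 0],
    [0, 0, 0],
    [0, 0, 0],
    [0, 0, 0],
  ],
  yaw=[0, 0, 0, 0, 0],
)

```text
time_s: 2.7
position: [0.4889, 0.2488, 0.1885]
tool_rot: [[-0.012, 1.0, 0.0], [1.0, 0.012, 0.0], [0.0, 0.0, -1.0]]
ft_force: [-0.7, 0.0, 0.3]
grip_width: 0.0851
gripper_force: 0.0
```

Run:
```python
from h import *
im,c=grab('wrist','wrist2'); s=env.observe(); print(np.array(s['position']).round(4),np.abs(s['qvel']).max(),c[2])
a=np.radians(90.5-90)
q=np.array([proj(c,[.489+x,.249+y,.028]) for x,y in((-.022,-.034),(.022,-.034),(.022,.034),(-.022,.034))]); print(q.round(1))
u,v=q.mean(0).astype(int)
bgr=im[:,:,::-1].copy()
cv2.imwrite('pics/wrist2c.png',cv2.resize(bgr[max(0,v-80):v+80,max(0,u-100):u+100],(800,640))[:600]); print(max(0,u-100),max(0,v-80))
```

```text
[0.4889 0.2489 0.1884] 0.15107453789449043 [0.48997003 0.32623295 0.3138486 ]
[[259.  229.7]
 [303.5 230.1]
 [305.8 161.2]
 [258.  160.6]]
181 115
```

View pics/wrist2c.png

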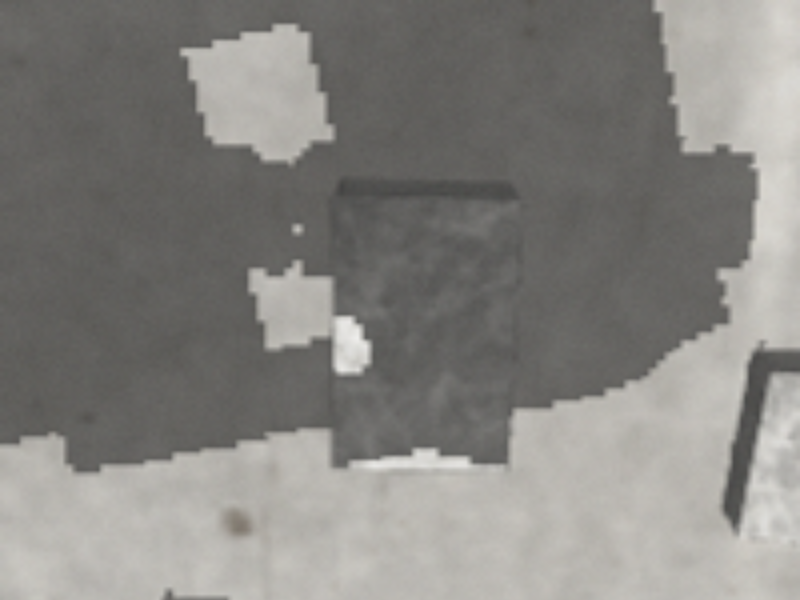

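The block is seen at rest: its top corners are at full-image (264,164), (310.5,165), (308,232) and (264,232), about 5 px right of the prediction.

Run:
```python
from h import *
c=cam('wrist')
P=np.array([onz(c,p,.028)[:2] for p in((263.6,163.6),(310,164.6),(307.8,231.6),(263.6,231.4))]);print(P.round(4).tolist(),P.mean(0).round(4))
for v in np.roll(P,-1,0)-P: print(np.linalg.norm(v).round(4),np.degrees(np.arctan2(v[1],v[0])).round(1))
```

```text
[[0.4721, 0.2804], [0.5149, 0.28], [0.5152, 0.2136], [0.4715, 0.2134]] [0.4935 0.2469]
0.0428 -0.6
0.0664 -89.7
0.0437 -179.6
0.0671 89.5
```

Emit:
jog_arm(
  hand=[0.085, 0.085, 0.085, 0.085, 0.085],
  travel=[
    [0.0035, -0.002, -0.05],
    [0, 0, -0.05],
    [0, 0, -0.04],
    [0, 0, -0.0225],
    [0, 0, 0],
  ],
  yaw=[-0.01, 0, 0, 0, 0],
)

```text
time_s: 3.38
position: [0.4917, 0.2468, 0.0246]
tool_rot: [[-0.002, 1.0, -0.003], [1.0, 0.002, -0.001], [-0.001, -0.003, -1.0]]
ft_force: [0.8, -1.2, -0.0]
grip_width: 0.0848
gripper_force: 0.0
```

Emit:
jog_arm(
  hand=[0.085, 0.06, 0.04, 0.04, 0.04],
  travel=[
    [0, 0, 0],
    [0, 0, 0],
    [0, 0, 0],
    [0, 0, 0],
    [0, 0, 0],
  ],
  yaw=[0, 0, 0, 0, 0],
  grip_force=60,
)

```text
time_s: 4.0
position: [0.4923, 0.2471, 0.0267]
tool_rot: [[-0.002, 1.0, 0.0], [1.0, 0.002, 0.0], [0.0, 0.0, -1.0]]
ft_force: [-2.3, -1.0, 7.4]
grip_width: 0.0427
gripper_force: 62.3
```

Emit:
jog_arm(
  hand=[0.04, 0.04, 0.04, 0.04, 0.04],
  travel=[
    [0, 0, 0],
    [0, 0, 0],
    [0, 0, 0],
    [0, 0, 0],
    [0, 0, 0],
  ],
  yaw=[0, 0, 0, 0, 0],
)

```text
time_s: 4.62
position: [0.4923, 0.2471, 0.0267]
tool_rot: [[-0.002, 1.0, 0.0], [1.0, 0.002, 0.0], [0.0, 0.0, -1.0]]
ft_force: [-2.6, 0.1, 7.1]
grip_width: 0.0425
gripper_force: 62.3
```

Block gripped. Now lifting, turning and carrying it to a spot above the cradle's entry.

Emit:
jog_arm(
  hand=[0.04, 0.04, 0.04, 0.04, 0.04],
  travel=[
    [0, 0, 0.04],
    [0, 0, 0.05],
    [-0.005, -0.046, 0.03],
    [-0.005, -0.046, 0.02],
    [-0.005, -0.046, 0.02],
  ],
  yaw=[0, 0, -0.1785, -0.1785, -0.1785],
)

```text
time_s: 5.25
position: [0.4763, 0.1077, 0.1858]
tool_rot: [[0.513, 0.858, -0.002], [0.858, -0.513, -0.0], [-0.001, -0.002, -1.0]]
ft_force: [0.5, -1.1, -6.6]
grip_width: 0.0426
gripper_force: 66.4
```

Emit:
jog_arm(
  hand=[0.04, 0.04, 0.04, 0.04, 0.04],
  travel=[
    [-0.005, -0.046, 0.013],
    [-0.005, -0.046, 0],
    [-0.005, -0.046, 0],
    [-0.003, -0.046, 0],
    [0, -0.003, 0],
  ],
  yaw=[-0.1785, -0.1785, -0.1785, -0.1785, -0.1785],
)

```text
time_s: 5.88
position: [0.4586, -0.0804, 0.1981]
tool_rot: [[0.991, 0.135, -0.002], [0.135, -0.991, 0.0], [-0.002, -0.0, -1.0]]
ft_force: [-0.5, 1.2, -7.6]
grip_width: 0.0424
gripper_force: 66.4
```

Emit:
jog_arm(
  hand=[0.04, 0.04, 0.04, 0.04, 0.04],
  travel=[
    [0, 0, 0],
    [0, 0, 0],
    [0, 0, 0],
    [0, 0, 0],
    [0, 0, 0],
  ],
  yaw=[0, 0, 0, 0, 0],
)

```text
time_s: 6.5
position: [0.4594, -0.0778, 0.1988]
tool_rot: [[0.989, 0.145, 0.0], [0.145, -0.989, 0.0], [0.0, -0.0, -1.0]]
ft_force: [0.1, 0.7, -7.4]
grip_width: 0.0429
gripper_force: 66.4
```

Run:
```python
from h import *
im,c=grab('wrist','wrist3'); s=env.observe(); print(s['time_s'],np.array(s['position']).round(4),np.degrees(np.arctan2(s['tool_rot'][1][0],s['tool_rot'][0][0])),s['grip_width'],s['ft_force'])
org=np.array([.5303,-.0676]);a=np.radians(8.3);ex=np.array([np.cos(a),np.sin(a)]);ey=np.array([-ex[1],ex[0]])
for x,y,z in((-105,-50,10),(-105,78,10),(105,78,10),(105,-50,10),(84,22,31.5),(84,-22,31.5),(-45,28,17),(-45,-28,17)):
    print((x,y,z),proj(c,[*(org+ex*x/1e3+ey*y/1e3),z/1e3]).round(1))
b=im[:,:,::-1]; cv2.imwrite('pics/wrist3b.png',cv2.resize(b,(800,600),interpolation=cv2.INTER_CUBIC))
```

```text
6.55 [ 0.4594 -0.0778  0.1988] 8.334247997279844 0.04232860668169448 [ 0.76988543 -0.03068988 -8.2249805 ]
(-105, -50, 10) [329.7 222.6]
(-105, 78, 10) [210.6 222.5]
(105, 78, 10) [192.5  -7.1]
(105, -50, 10) [341.2  -6.8]
(84, 22, 31.5) [256.3  14.1]
(84, -22, 31.5) [310.   14.2]
(-45, 28, 17) [255.1 168.2]
(-45, -28, 17) [311.3 168.2]
```

View pics/wrist3b.png

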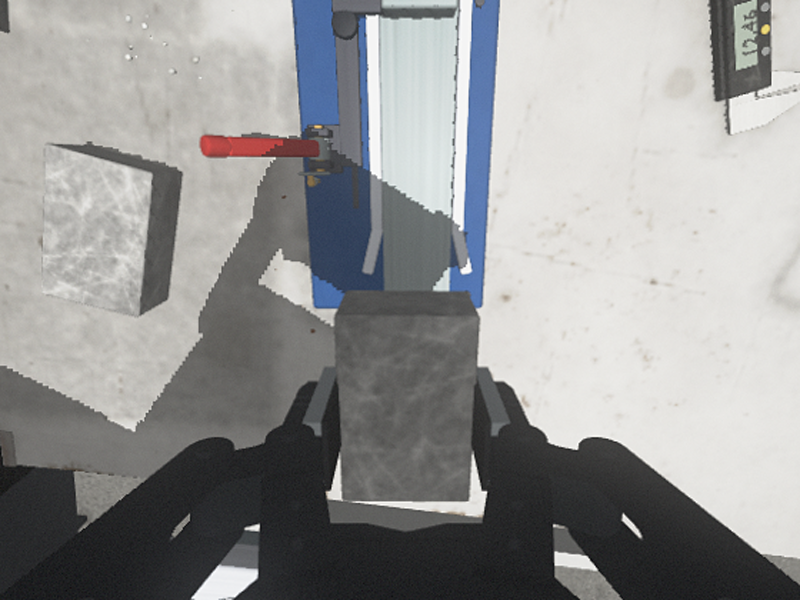

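The wrist view shows the block in the grip at (343–475, 315–500), in 800x600 pixels. Base corners are at (314,307) and (483,305), the flared rail ends at (370,272) and (465,270), the stop face's top edge at v≈13, and the keeper from (205,146) to (318,148). I'll use the held block as a check on the hand-eye bias.

Run:
```python
from h import *
c=cam('wrist'); s=env.observe(); p=np.array(s['position']); k=560/800
a=np.radians(8.33);ex=np.array([np.cos(a),np.sin(a)]);ey=np.array([-ex[1],ex[0]])
F=lambda P:np.array([(P[:2]-p[:2])@ex,(P[:2]-p[:2])@ey])*1e3   # tool-aligned mm rel TCP
zt=p[2]-.0267+.028
for n,q,z in(('blk nl',(337,315),zt),('blk nr',(478,318),zt),('blk fr',(470,500),zt),('blk fl',(343,500),zt),('base l',(314,307),.01),('base r',(483,305),.01),('base ltop',(293,5),.01),('base rtop',(497,5),.01),
 ('railL in',(382,60),.017),('railL in',(380,220),.017),('railR in',(457,60),.017),('railR in',(453,210),.017),('stop face l',(380,14),.0315),('stop face r',(456,13),.0315),('fork c',(322,150),.0355),('keeper tip',(205,146),.084),('keeper base',(318,148),.035)):
    print(n,F(onz(c,np.array(q)*k,z)).round(1))
# fixed cameras: blob of the held block unseen numerically; save crops
for n in('scene','side'):
    im,_=grab(n,n+'3')
    cc=cam(n); u,v=proj(cc,p).astype(int); print(n,u,v)
```

```text
blk nl [36.1 19.5]
blk nr [ 35.1 -22.3]
blk fr [-30.8 -22.7]
blk fl [-30.7  20.6]
base l [-24.6  67.5]
base r [-23.1 -58.6]
base ltop [169.   67.6]
base rtop [169.  -56.6]
railL in [138.3  13.6]
railL in [40.6 16.7]
railR in [138.2 -32.6]
railR in [ 47.4 -33.2]
stop face l [158.7  13.7]
stop face r [159.1 -29.6]
fork c [85.6 50.5]
keeper tip [ 86.3 101.2]
keeper base [86.8 53. ]
scene 384 171
side 359 128
```

Emit:
jog_arm(
  hand=[0.04, 0.04, 0.04, 0.04, 0.04],
  travel=[
    [0.0045, -0.0035, -0.045],
    [0, 0, -0.045],
    [0, 0, -0.035],
    [0, 0, -0.017],
    [0, 0, 0],
  ],
  yaw=[0, 0, 0, 0, 0],
)

```text
time_s: 7.28
position: [0.4636, -0.0814, 0.0561]
tool_rot: [[0.99, 0.144, -0.002], [0.144, -0.99, 0.001], [-0.002, -0.001, -1.0]]
ft_force: [0.3, 0.4, -6.4]
grip_width: 0.042
gripper_force: 66.2
```

Emit:
jog_arm(
  hand=[0.04, 0.04, 0.04, 0.04, 0.04],
  travel=[
    [0, 0, 0],
    [0, 0, 0],
    [0, 0, 0],
    [0, 0, 0],
    [0, 0, 0],
  ],
  yaw=[0, 0, 0, 0, 0],
)

```text
time_s: 7.9
position: [0.4639, -0.0815, 0.0569]
tool_rot: [[0.99, 0.144, 0.0], [0.144, -0.99, -0.0], [0.0, 0.0, -1.0]]
ft_force: [-0.4, -0.6, -6.9]
grip_width: 0.0426
gripper_force: 66.3
```

Run:
```python
from h import *
T=[]
for n in('scene','side','wrist'):
    im,c=grab(n,n+'4'); b=im[:,:,::-1]
    if n=='wrist': T.append(cv2.resize(b[0:300,100:500],(400,300)))
    else:
        u,v=(350,222) if n=='scene' else (325,205)
        T.append(cv2.resize(b[v-50:v+50,u-66:u+67],(400,300),interpolation=cv2.INTER_CUBIC)); print(n,u-66,v-50)
w=cv2.imread('pics/wrist4.png'); T.append(cv2.resize(w[90:240,180:380],(400,300),interpolation=cv2.INTER_CUBIC))
cv2.imwrite('pics/c4.png',np.vstack([np.hstack(T[:2]),np.hstack(T[2:])]))
s=env.observe(); print(s['time_s'],np.array(s['position']).round(4),s['ft_force'])
```

```text
scene 284 172
side 259 155
8.05 [ 0.4639 -0.0815  0.0568] [ 0.32311002 -0.46378152 -7.79155899]
```

View pics/c4.png

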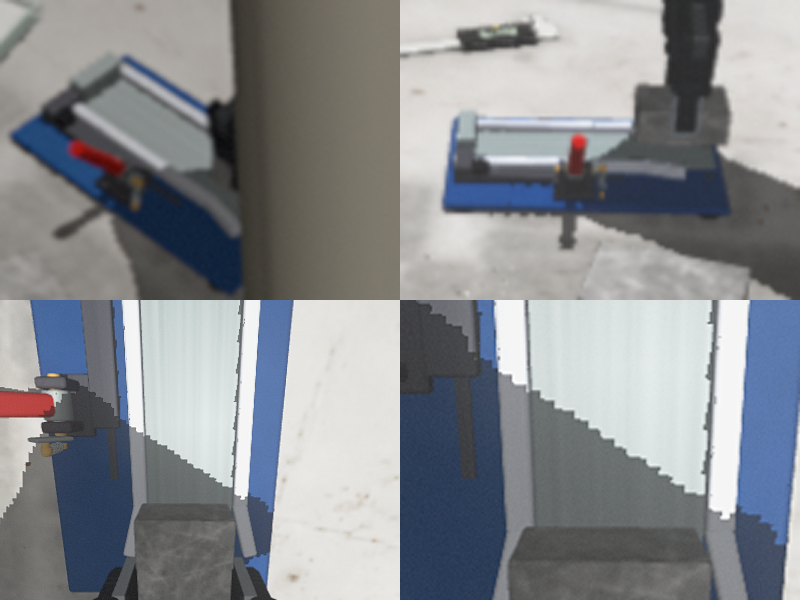

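Run:
```python
from h import *
c=cam('wrist'); s=env.observe(); p=np.array(s['position'])
a=np.radians(8.3);ex=np.array([np.cos(a),np.sin(a)]);ey=np.array([-ex[1],ex[0]])
F=lambda P:np.array([(P[:2]-p[:2])@ex,(P[:2]-p[:2])@ey])*1e3
g=lambda x,y:(180+(x-400)/2,90+(y-300)/2)
h=lambda x,y:(100+x,y-300)
zb=p[2]-.0267
w=cv2.imread('pics/wrist4.png',0).astype(int)
for v in(120,150,190,204,212): print(v,[int(x) for x in w[v,225:350]][::1] if v in(150,) else '')
for n,q,z in(('top l',g(509,558),zb+.028),('top r',g(711,560),zb+.028),('bot l',g(525,528),zb),('bot r',g(703,528),zb),('rail L',g(528,480),.017),('rail R',g(708,490),.017),('rail L up',h(140,320),.017),('rail R up',h(243,320),.017),('fork',h(53,402),.0355),('base bl',h(70,590),.01),('baseL',h(33,310),.01),('baseR',h(293,310),.01)): print(n,np.round(q,1),F(onz(c,q,z)).round(1))
# side view block vs cradle: bottom edge of held block's +y face, and channel
D=cam('side'); o=np.array([259,155.]); q=lambda x,y:o+np.array([x-400,y])/3
for n,t,z in(('blk bl',(632,137),zb),('blk br',(729,143),zb),('blk tl',(637,85),zb+.028),('blk tr',(729,89),zb+.028),('base fl',(444,208),.01),('base fr',(729,211),.01)): print('side',n,F(onz(D,q(*t),z)).round(1))
```

```text
120 
150 [66, 69, 71, 68, 66, 115, 135, 139, 142, 141, 141, 139, 140, 139, 139, 140, 143, 137, 133, 120, 100, 98, 109, 113, 108, 111, 108, 111, 107, 109, 107, 109, 108, 109, 114, 113, 111, 115, 110, 113, 113, 109, 108, 106, 102, 137, 157, 154, 151, 197, 220, 220, 220, 223, 222, 222, 222, 220, 220, 222, 223, 224, 224, 223, 221, 223, 223, 221, 218, 221, 222, 221, 222, 224, 224, 226, 226, 227, 228, 229, 229, 228, 227, 227, 226, 224, 224, 224, 224, 224, 223, 223, 224, 226, 227, 228, 228, 225, 226, 224, 223, 221, 220, 221, 222, 225, 231, 197, 108, 108, 111, 180, 234, 245, 246, 245, 245, 245, 245, 245, 245, 245, 245, 245, 244]
190 
204 
212 
top l [234.5 219. ] [36.8 20.1]
top r [335.5 220. ] [ 36.3 -22.6]
bot l [242.5 204. ] [35.2 20.3]
bot r [331.5 204. ] [ 35.1 -25.1]
rail L [244. 180.] [44.8 20.8]
rail R [334. 185.] [ 42.  -28.1]
rail L up [240  20] [120.3  19.5]
rail R up [343  20] [120.2 -28.3]
fork [153 102] [83.9 57.3]
base bl [170 290] [-27.3  71.1]
baseL [133  10] [125.8  71.2]
baseR [393  10] [125.9 -53.1]
side blk bl [34.1 13.5]
side blk br [-38.1  19.4]
side blk tl [ 30.4 -17.3]
side blk tr [-39.2 -13.6]
side base fl [172.5  84.8]
side base fr [-32.9  80.4]
```

In the wrist crop the held block sits about 2–3 mm to the left (+y) of the channel centre, with its front between the flares. I'm shifting right and slightly back, then lowering in small steps.

Emit:
jog_arm(
  hand=[0.04, 0.04, 0.04, 0.04, 0.04],
  travel=[
    [-0.0085, -0.0033, 0],
    [0, 0, -0.01],
    [0, 0, -0.006],
    [0, 0, -0.003],
    [0, 0, 0],
  ],
  yaw=[0, 0, 0, 0, 0],
)

```text
time_s: 8.68
position: [0.4554, -0.0847, 0.0375]
tool_rot: [[0.99, 0.144, -0.0], [0.144, -0.99, 0.0], [-0.0, -0.0, -1.0]]
ft_force: [-1.1, 0.5, -7.1]
grip_width: 0.0425
gripper_force: 66.3
```

Emit:
jog_arm(
  hand=[0.04, 0.04, 0.04, 0.04, 0.04],
  travel=[
    [0, 0, -0.0005],
    [0, 0, -0.0005],
    [0, 0, 0],
    [0, 0, 0],
    [0, 0, 0],
  ],
  yaw=[0, 0, 0, 0, 0],
)

```text
time_s: 9.3
position: [0.4554, -0.0848, 0.0368]
tool_rot: [[0.99, 0.144, 0.0], [0.144, -0.99, 0.0], [0.0, -0.0, -1.0]]
ft_force: [-0.0, -0.1, -7.9]
grip_width: 0.0425
gripper_force: 66.3
```

Emit:
jog_arm(
  hand=[0.04, 0.04, 0.04, 0.04, 0.04],
  travel=[
    [0, 0, -0.0005],
    [0, 0, 0],
    [0, 0, 0],
    [0, 0, 0],
    [0, 0, 0],
  ],
  yaw=[0, 0, 0, 0, 0],
)

```text
time_s: 9.93
position: [0.4554, -0.0848, 0.0367]
tool_rot: [[0.99, 0.144, 0.0], [0.144, -0.99, -0.0], [0.0, 0.0, -1.0]]
ft_force: [-3.1, 1.0, 5.3]
grip_width: 0.0423
gripper_force: 67.8
```

Emit:
jog_arm(
  hand=[0.04, 0.04, 0.04, 0.04, 0.04],
  travel=[
    [0, 0, -0.0005],
    [0, 0, 0],
    [0, 0, 0],
    [0, 0, 0],
    [0, 0, 0],
  ],
  yaw=[0, 0, 0, 0, 0],
)

```text
time_s: 10.55
position: [0.4554, -0.0848, 0.0367]
tool_rot: [[0.99, 0.144, 0.001], [0.144, -0.99, -0.0], [0.001, 0.0, -1.0]]
ft_force: [-5.1, 0.5, 11.7]
grip_width: 0.0424
gripper_force: 68.9
```

Block is down on the floor. Releasing, going up, back behind the block, closing and lowering.

Emit:
jog_arm(
  hand=[0.056, 0.056, 0.056, 0.056, 0.056],
  travel=[
    [0, 0, 0],
    [0, 0, 0],
    [0, 0, 0.005],
    [0, 0, 0.02],
    [0, 0, 0.025],
  ],
  yaw=[0, 0, 0, 0, 0],
)

```text
time_s: 11.18
position: [0.4553, -0.0847, 0.0864]
tool_rot: [[0.99, 0.144, -0.001], [0.144, -0.99, 0.0], [-0.001, -0.0, -1.0]]
ft_force: [0.5, 0.0, -0.0]
grip_width: 0.0557
gripper_force: 0.0
```

Emit:
jog_arm(
  hand=[0, 0, 0, 0, 0],
  travel=[
    [-0.03, -0.0045, 0],
    [-0.03, -0.0045, 0],
    [0, 0, 0],
    [0, 0, 0],
    [0, 0, 0],
  ],
  yaw=[0, 0, 0, 0, 0],
  grip_force=30,
)

```text
time_s: 11.8
position: [0.3962, -0.0939, 0.0859]
tool_rot: [[0.989, 0.145, 0.001], [0.145, -0.989, -0.0], [0.001, 0.0, -1.0]]
ft_force: [0.1, -1.0, -0.3]
grip_width: 0.0
gripper_force: 0.0
```

Run:
```python
from h import *
im,c=grab('wrist','wrist5'); cv2.imwrite('pics/wrist5b.png',cv2.resize(im[0:420,:,::-1],(800,600)))
s=env.observe(); print(s['time_s'],np.array(s['position']).round(4),s['ft_force'],s['grip_width'])
```

```text
11.85 [ 0.396  -0.0938  0.0858] [-0.45931938  0.03609922 -0.4773061 ] 5.247598872428135e-05
```

View pics/wrist5b.png

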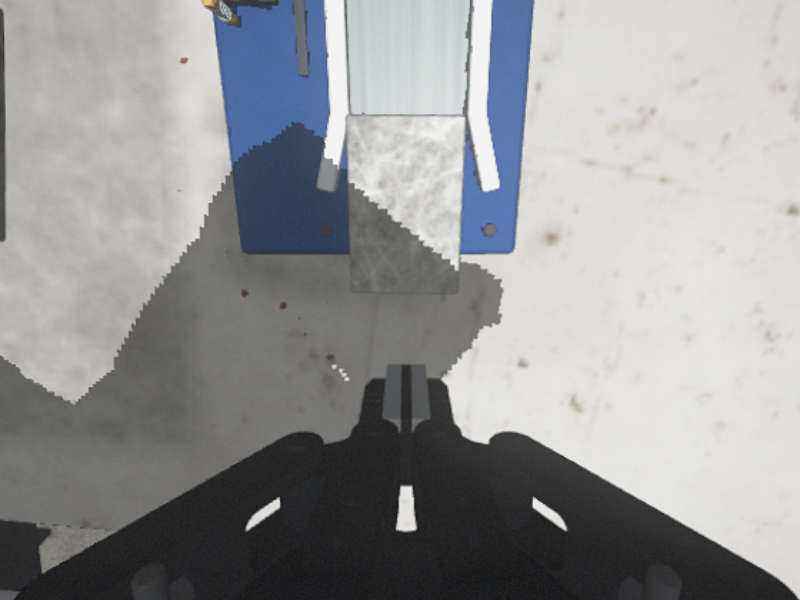

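The block lies flat and parallel in the entry at (348–464, 115–293), centred between the flares, with the closed fingers directly behind it at (406,380). Now lowering behind it and pushing slowly.

Emit:
jog_arm(
  hand=[0, 0, 0, 0, 0],
  travel=[
    [0, 0, -0.03],
    [0, 0, -0.022],
    [0, 0, 0],
    [0.005, 0.0007, 0],
    [0.003, 0.0004, 0],
  ],
  yaw=[0, 0, 0, 0, 0],
)

```text
time_s: 12.48
position: [0.4043, -0.0929, 0.0346]
tool_rot: [[0.989, 0.145, 0.002], [0.145, -0.989, -0.001], [0.002, 0.001, -1.0]]
ft_force: [-0.2, -0.2, -0.5]
grip_width: 0.0001
gripper_force: 0.0
```

Emit:
jog_arm(
  hand=[0, 0, 0, 0, 0],
  travel=[
    [0.003, 0.0004, 0],
    [0.003, 0.0004, 0],
    [0.003, 0.0004, 0],
    [0.003, 0.0004, 0],
    [0.003, 0.0004, 0],
  ],
  yaw=[0, 0, 0, 0, 0],
)

```text
time_s: 13.1
position: [0.4165, -0.0902, 0.0338]
tool_rot: [[0.989, 0.145, -0.005], [0.145, -0.989, 0.001], [-0.005, -0.002, -1.0]]
ft_force: [-9.5, -1.7, 7.2]
grip_width: -0.0001
gripper_force: 5.1
```

Emit:
jog_arm(
  hand=[0, 0, 0, 0, 0],
  travel=[
    [0.004, 0.0006, 0],
    [0.004, 0.0006, 0],
    [0.004, 0.0006, 0],
    [0.004, 0.0006, 0],
    [0.004, 0.0006, 0],
  ],
  yaw=[0, 0, 0, 0, 0],
)

```text
time_s: 13.72
position: [0.4364, -0.0872, 0.0338]
tool_rot: [[0.989, 0.145, -0.005], [0.145, -0.989, 0.001], [-0.005, -0.002, -1.0]]
ft_force: [-12.3, -2.6, 9.3]
grip_width: -0.0001
gripper_force: 5.8
```

The push force is higher than it should be (12 N, with 9 N vertical). Backing off a little and checking whether the cradle has shifted.

Emit:
jog_arm(
  hand=[0, 0, 0, 0, 0],
  travel=[
    [-0.003, -0.0004, 0],
    [0, 0, 0.002],
    [0, 0, 0],
    [0, 0, 0],
    [0, 0, 0],
  ],
  yaw=[0, 0, 0, 0, 0],
)

```text
time_s: 14.35
position: [0.4354, -0.0881, 0.0358]
tool_rot: [[0.99, 0.144, 0.0], [0.144, -0.99, 0.0], [0.0, -0.0, -1.0]]
ft_force: [-1.3, -1.0, 0.7]
grip_width: -0.0003
gripper_force: 0.0
```

```bash
cat > shift.py <<'E'
from h import *
s=env.observe(); print(s['time_s'],np.array(s['position']).round(4),np.round(s['ft_force'],1))
im=env.get_image('side'); cv2.imwrite('pics/side_now.png',im[:,:,::-1])
g=cv2.cvtColor(im,cv2.COLOR_RGB2GRAY).astype(np.float32)
r=cv2.imread('pics/side3.png',0).astype(np.float32)
# sub-pixel edges: left end and front edge of the blue base via blue-ness mask
def edges(rgb):
    b=rgb[:,:,2].astype(float)-rgb[:,:,0]
    L=[np.interp(40,np.clip(b[v,268:285],0,80)*1.0,np.arange(268,285)) if 0 else 268+np.argmax(b[v,268:285]>40)-((b[v,268+np.argmax(b[v,268:285]>40)]-40)/max(1,b[v,268+np.argmax(b[v,268:285]>40)]-b[v,267+np.argmax(b[v,268:285]>40)])) for v in range(204,222)]
    return np.mean(L)
for f in('side0','side3','side4'): print(f,edges(cv2.imread(f'pics/{f}.png')[:,:,::-1]).round(2))
print('now',edges(im).round(2))
for x0,y0,x1,y1 in((268,190,300,228),(300,195,330,228)):
    t=r[y0:y1,x0:x1]; m=cv2.matchTemplate(g[y0-6:y1+6,x0-6:x1+6],t,cv2.TM_CCOEFF_NORMED)
    p,_=cv2.phaseCorrelate(t,g[y0:y1,x0:x1],cv2.createHanningWindow((x1-x0,y1-y0),cv2.CV_32F)); print(np.array(cv2.minMaxLoc(m)[3])-6,m.max().round(3),np.round(p,2))
E
python3 shift.py
```

```text
14.35 [ 0.4354 -0.0881  0.0358] [-1.3 -1.   0.7]
side0 274.17
side3 274.15
side4 274.12
now 274.12
[0 0] 1.0 [-0.07 -0.13]
[0 0] 0.933 [-0.2  -0.07]
```

No measurable shift (under 0.1 px). I'm pushing again a little higher and reading the forces.

Emit:
jog_arm(
  hand=[0, 0, 0, 0, 0],
  travel=[
    [0.002, 0.0003, 0],
    [0.002, 0.0003, 0],
    [0.002, 0.0003, 0],
    [0.002, 0.0003, 0],
    [0.002, 0.0003, 0],
  ],
  yaw=[0, 0, 0, 0, 0],
)

```text
time_s: 15.02
position: [0.4434, -0.0864, 0.0358]
tool_rot: [[0.989, 0.145, -0.005], [0.145, -0.989, 0.001], [-0.005, -0.001, -1.0]]
ft_force: [-11.4, -3.4, 8.6]
grip_width: -0.0001
gripper_force: 5.9
```

```bash
python3 shift.py; python3 -c "
from h import *
s=env.observe(); print(s['wrist_torque'],s['gripper_force'])"
```

```text
15.025 [ 0.4434 -0.0864  0.0358] [-11.4  -3.4   8.6]
side0 274.17
side3 274.15
side4 274.12
now 274.12
[0 0] 1.0 [ 0.03 -0.11]
[0 0] 0.918 [-0.09 -0.23]
[-0.46512237  1.49888358 -0.08800054] 4.9585571978241205
```

Emit:
jog_arm(
  hand=[0, 0, 0, 0, 0],
  travel=[
    [0.002, 0.0003, 0.0003],
    [0.002, 0.0003, 0.0003],
    [0.002, 0.0003, 0.0003],
    [0.002, 0.0003, 0.0003],
    [0.002, 0.0003, 0.0003],
  ],
  yaw=[0, 0, 0, 0, 0],
)

```text
time_s: 15.7
position: [0.4554, -0.0849, 0.0372]
tool_rot: [[0.99, 0.144, -0.0], [0.144, -0.99, 0.0], [-0.0, -0.0, -1.0]]
ft_force: [-3.7, -1.0, -3.1]
grip_width: -0.0001
gripper_force: 1.7
```

A slight rise while pushing takes away the downward bind, and the push is now about 4 N. Continuing the same way.

Emit:
jog_arm(
  hand=[0, 0, 0, 0, 0],
  travel=[
    [0.003, 0.0004, 0.0002],
    [0.003, 0.0004, 0.0002],
    [0.003, 0.0004, 0.0002],
    [0.003, 0.0004, 0.0002],
    [0.003, 0.0004, 0.0002],
  ],
  yaw=[0, 0, 0, 0, 0],
)

```text
time_s: 16.32
position: [0.4705, -0.083, 0.0383]
tool_rot: [[0.99, 0.144, -0.0], [0.144, -0.99, 0.0], [-0.0, -0.0, -1.0]]
ft_force: [-3.6, -1.3, -2.7]
grip_width: 0.0
gripper_force: 1.6
```

Emit:
jog_arm(
  hand=[0, 0, 0, 0, 0],
  travel=[
    [0.004, 0.0006, 0.0001],
    [0.004, 0.0006, 0.0001],
    [0.004, 0.0006, 0.0001],
    [0.004, 0.0006, 0.0001],
    [0.004, 0.0006, 0.0001],
  ],
  yaw=[0, 0, 0, 0, 0],
)

```text
time_s: 16.95
position: [0.4906, -0.08, 0.0388]
tool_rot: [[0.99, 0.144, -0.0], [0.144, -0.99, -0.0], [-0.0, 0.0, -1.0]]
ft_force: [-2.7, -1.6, -2.3]
grip_width: 0.0001
gripper_force: 1.6
```

Emit:
jog_arm(
  hand=[0, 0, 0, 0, 0],
  travel=[
    [0.004, 0.0006, 0.0001],
    [0.004, 0.0006, 0.0001],
    [0.004, 0.0006, 0.0001],
    [0.004, 0.0006, 0.0001],
    [0.004, 0.0006, 0.0001],
  ],
  yaw=[0, 0, 0, 0, 0],
)

```text
time_s: 17.58
position: [0.5106, -0.077, 0.0393]
tool_rot: [[0.99, 0.144, -0.0], [0.144, -0.99, 0.0], [-0.0, -0.0, -1.0]]
ft_force: [-3.1, 0.4, -3.5]
grip_width: -0.0001
gripper_force: 1.6
```

Emit:
jog_arm(
  hand=[0, 0, 0, 0, 0],
  travel=[
    [0.002, 0.0003, 0.0001],
    [0.002, 0.0003, 0.0001],
    [0.002, 0.0003, 0.0001],
    [0.002, 0.0003, 0.0001],
    [0.002, 0.0003, 0.0001],
  ],
  yaw=[0, 0, 0, 0, 0],
)

```text
time_s: 18.2
position: [0.5205, -0.0756, 0.0398]
tool_rot: [[0.99, 0.144, -0.0], [0.144, -0.99, -0.0], [-0.0, -0.0, -1.0]]
ft_force: [-3.1, -1.0, -2.9]
grip_width: -0.0
gripper_force: 1.6
```

Emit:
jog_arm(
  hand=[0, 0, 0, 0, 0],
  travel=[
    [0.001, 0.00015, 0.0001],
    [0.001, 0.00015, 0.0001],
    [0.001, 0.00015, 0.0001],
    [0.001, 0.00015, 0.0001],
    [0.001, 0.00015, 0.0001],
  ],
  yaw=[0, 0, 0, 0, 0],
)

```text
time_s: 18.82
position: [0.5254, -0.0748, 0.0403]
tool_rot: [[0.99, 0.144, -0.0], [0.144, -0.99, 0.0], [-0.0, -0.0, -1.0]]
ft_force: [-3.3, 0.2, -2.2]
grip_width: -0.0004
gripper_force: 1.7
```

Run:
```python
from h import *
im,c=grab('wrist','wrist6'); s=env.observe(); p=np.array(s['position'])
a=np.radians(8.3);ex=np.array([np.cos(a),np.sin(a)])
for z in(.01,.0315,.038): print(z,[proj(c,[*(p[:2]+ex*d),z]).round(0).tolist() for d in(.079,.09,.1)])
g=im.astype(int)
for v in range(0,260,4): print(v,g[v,255:310].mean(0).round(0).astype(int).tolist(),end='; ')
```

```text
0.01 [[282.0, 114.0], [282.0, 89.0], [282.0, 65.0]]
0.0315 [[282.0, 114.0], [282.0, 85.0], [282.0, 57.0]]
0.038 [[282.0, 114.0], [282.0, 84.0], [282.0, 54.0]]
0 [230, 228, 225]; 4 [230, 229, 225]; 8 [230, 229, 226]; 12 [230, 229, 226]; 16 [230, 229, 226]; 20 [230, 229, 226]; 24 [189, 191, 193]; 28 [88, 113, 161]; 32 [182, 192, 190]; 36 [205, 215, 214]; 40 [205, 215, 214]; 44 [203, 213, 212]; 48 [203, 213, 212]; 52 [206, 216, 215]; 56 [207, 216, 215]; 60 [211, 219, 218]; 64 [202, 213, 212]; 68 [131, 138, 138]; 72 [88, 92, 92]; 76 [212, 220, 219]; 80 [211, 220, 218]; 84 [212, 220, 219]; 88 [212, 220, 219]; 92 [213, 221, 220]; 96 [213, 221, 220]; 100 [214, 221, 220]; 104 [206, 214, 213]; 108 [114, 119, 118]; 112 [221, 221, 217]; 116 [222, 221, 218]; 120 [222, 221, 218]; 124 [226, 226, 223]; 128 [224, 223, 220]; 132 [220, 219, 216]; 136 [214, 213, 209]; 140 [215, 214, 210]; 144 [220, 219, 216]; 148 [221, 221, 217]; 152 [226, 225, 222]; 156 [216, 215, 212]; 160 [214, 213, 209]; 164 [194, 193, 190]; 168 [190, 189, 186]; 172 [173, 173, 170]; 176 [155, 154, 152]; 180 [151, 151, 148]; 184 [124, 124, 121]; 188 [107, 107, 105]; 192 [104, 104, 102]; 196 [105, 105, 103]; 200 [102, 102, 100]; 204 [101, 100, 99]; 208 [101, 100, 98]; 212 [102, 101, 100]; 216 [104, 104, 102]; 220 [109, 109, 106]; 224 [108, 108, 106]; 228 [106, 105, 104]; 232 [106, 105, 103]; 236 [106, 105, 103]; 240 [107, 106, 104]; 244 [107, 106, 105]; 248 [104, 104, 102]; 252 [103, 103, 101]; 256 [104, 103, 101];
```

Measured gap from block to stop: about 15 mm. Advance 12 mm, then go by feel.

Emit:
jog_arm(
  hand=[0, 0, 0, 0, 0],
  travel=[
    [0.002, 0.0003, 0.0001],
    [0.0025, 0.0004, 0.0001],
    [0.0025, 0.0004, 0.0001],
    [0.0025, 0.0004, 0.0001],
    [0.002, 0.0003, 0.0001],
  ],
  yaw=[0, 0, 0, 0, 0],
)

```text
time_s: 19.5
position: [0.537, -0.073, 0.0408]
tool_rot: [[0.99, 0.144, 0.0], [0.144, -0.99, 0.0], [0.0, -0.0, -1.0]]
ft_force: [-3.0, -0.6, -3.2]
grip_width: -0.0002
gripper_force: 1.6
```

Emit:
jog_arm(
  hand=[0, 0, 0, 0, 0],
  travel=[
    [0.0004, 6e-05, 4e-05],
    [0.0004, 6e-05, 4e-05],
    [0.0004, 6e-05, 4e-05],
    [0.0004, 6e-05, 4e-05],
    [0.0004, 6e-05, 4e-05],
  ],
  yaw=[0, 0, 0, 0, 0],
)

```text
time_s: 20.12
position: [0.5389, -0.0727, 0.041]
tool_rot: [[0.99, 0.144, -0.0], [0.144, -0.99, -0.0], [-0.0, -0.0, -1.0]]
ft_force: [-2.2, 0.1, -3.1]
grip_width: -0.0002
gripper_force: 1.6
```

Emit:
jog_arm(
  hand=[0, 0, 0, 0, 0],
  travel=[
    [0.0003, 4e-05, 2e-05],
    [0.0003, 4e-05, 2e-05],
    [0.0003, 4e-05, 2e-05],
    [0.0003, 4e-05, 2e-05],
    [0, 0, 0],
  ],
  yaw=[0, 0, 0, 0, 0],
)

```text
time_s: 20.75
position: [0.5401, -0.0726, 0.0411]
tool_rot: [[0.99, 0.144, 0.0], [0.144, -0.99, -0.0], [0.0, 0.0, -1.0]]
ft_force: [-2.5, -0.0, -2.5]
grip_width: 0.0001
gripper_force: 1.5
```

Emit:
jog_arm(
  hand=[0, 0, 0, 0, 0],
  travel=[
    [0.0003, 4e-05, 2e-05],
    [0.0003, 4e-05, 2e-05],
    [0.0003, 4e-05, 2e-05],
    [0, 0, 0],
    [0, 0, 0],
  ],
  yaw=[0, 0, 0, 0, 0],
)

```text
time_s: 21.38
position: [0.5403, -0.0725, 0.0411]
tool_rot: [[0.99, 0.144, -0.002], [0.144, -0.99, 0.0], [-0.002, -0.0, -1.0]]
ft_force: [-6.3, -1.7, -0.9]
grip_width: -0.0003
gripper_force: 3.5
```

The force rose to 6.5 N with the motion stalled where vision puts the stop, so the block is home. Retreating, rising and checking.

Emit:
jog_arm(
  hand=[0, 0, 0, 0, 0],
  travel=[
    [-0.003, -0.0004, 0],
    [-0.012, -0.0017, 0],
    [-0.01, -0.0014, 0.02],
    [0, 0, 0.05],
    [0, 0, 0.05],
  ],
  yaw=[0, 0, 0, 0, 0],
)

```text
time_s: 22.0
position: [0.5155, -0.076, 0.1627]
tool_rot: [[0.99, 0.144, 0.001], [0.144, -0.99, 0.0], [0.001, 0.0, -1.0]]
ft_force: [0.1, 0.6, 0.3]
grip_width: 0.0001
gripper_force: 0.0
```

Emit:
jog_arm(
  hand=[0, 0, 0, 0, 0],
  travel=[
    [0, 0, 0.01],
    [0, 0, 0],
    [0, 0, 0],
    [0, 0, 0],
    [0, 0, 0],
  ],
  yaw=[0, 0, 0, 0, 0],
)

```text
time_s: 22.62
position: [0.5158, -0.0759, 0.1705]
tool_rot: [[0.99, 0.144, -0.001], [0.144, -0.99, 0.0], [-0.001, -0.001, -1.0]]
ft_force: [0.9, -0.3, -0.2]
grip_width: -0.0002
gripper_force: 0.0
```

```bash
python3 shift.py
python3 - <<'E'
from h import *
im,c=grab('wrist','wrist7'); s=env.observe(); p=np.array(s['position'])
a=np.radians(8.3);ex=np.array([np.cos(a),np.sin(a)]);ey=np.array([-ex[1],ex[0]])
F=lambda P:np.array([(P[:2]-p[:2])@ex,(P[:2]-p[:2])@ey])*1e3
g=im.astype(int); u=int(proj(c,[*(p[:2]+ex*.08),.03])[0])
print(u,[(v,int(g[v,u-20:u+20,1].mean())) for v in range(20,250,3)])
hsv=cv2.cvtColor(im,cv2.COLOR_RGB2HSV); m=cv2.inRange(hsv,(0,150,60),(8,255,255))|cv2.inRange(hsv,(172,150,60),(180,255,255))
n,l,st,ce=cv2.connectedComponentsWithStats(m); i=1+st[1:,4].argmax(); print('red',st[i]); ys,xs=np.where(l==i)
t=(xs.min(),ys[xs<=xs.min()+2].mean()); print('tip',F(onz(c,t,.084)).round(1)); r=(xs.max(),ys[xs>=xs.max()-2].mean()); print('inner',F(onz(c,r,.04)).round(1),p.round(4))
E
```

```text
22.625 [ 0.5158 -0.0759  0.1705] [ 0.9 -0.3 -0.2]
side0 274.17
side3 274.15
side4 274.12
now 274.13
[0 0] 0.895 [-0.21  0.23]
[-1  0] 0.786 [-0.56  0.63]
282 [(20, 224), (23, 224), (26, 224), (29, 224), (32, 225), (35, 225), (38, 225), (41, 225), (44, 225), (47, 225), (50, 226), (53, 126), (56, 118), (59, 194), (62, 215), (65, 212), (68, 215), (71, 216), (74, 221), (77, 166), (80, 212), (83, 215), (86, 218), (89, 213), (92, 209), (95, 216), (98, 218), (101, 217), (104, 215), (107, 217), (110, 216), (113, 222), (116, 217), (119, 212), (122, 215), (125, 214), (128, 209), (131, 204), (134, 190), (137, 177), (140, 167), (143, 146), (146, 134), (149, 121), (152, 112), (155, 107), (158, 105), (161, 106), (164, 99), (167, 104), (170, 103), (173, 103), (176, 102), (179, 102), (182, 103), (185, 102), (188, 102), (191, 102), (194, 103), (197, 102), (200, 102), (203, 102), (206, 103), (209, 103), (212, 103), (215, 103), (218, 103), (221, 107), (224, 116), (227, 129), (230, 140), (233, 147), (236, 152), (239, 154), (242, 159), (245, 165), (248, 170)]
red [125 179  18  14 185]
tip [ 31.6 109.6]
inner [ 22.9 118.2] [ 0.5159 -0.076   0.1708]
```

Block against the stop (a single dark line at v≈77, no floor gap), the cradle unmoved, and the keeper tip where expected. Turning the tool and going to the outer side of the keeper.

Emit:
jog_arm(
  hand=[0, 0, 0, 0, 0],
  travel=[
    [0.003, 0.0498, 0],
    [0.003, 0.0498, 0],
    [0.003, 0.0498, 0],
    [0, 0, 0],
    [0, 0, 0],
  ],
  yaw=[0.1745, 0.1745, 0.1745, 0.1745, 0.1745],
)

```text
time_s: 23.35
position: [0.5249, 0.0742, 0.171]
tool_rot: [[0.519, 0.854, -0.0], [0.854, -0.519, -0.0], [-0.0, -0.0, -1.0]]
ft_force: [0.1, -0.7, -0.3]
grip_width: -0.0002
gripper_force: 0.0
```

Emit:
jog_arm(
  hand=[0, 0, 0, 0, 0],
  travel=[
    [0, 0, 0],
    [0, 0, -0.03],
    [0, 0, -0.034],
    [0, 0, -0.02],
    [0, 0, 0],
  ],
  yaw=[0.1745, 0.1745, 0.1745, 0.175, 0],
)

```text
time_s: 23.98
position: [0.5244, 0.0735, 0.086]
tool_rot: [[-0.143, 0.99, -0.003], [0.99, 0.143, 0.0], [0.001, -0.003, -1.0]]
ft_force: [0.9, 0.5, 0.6]
grip_width: -0.0003
gripper_force: 0.0
```

Emit:
jog_arm(
  hand=[0, 0, 0, 0, 0],
  travel=[
    [0, 0, 0],
    [0, 0, 0],
    [0.0007, -0.005, 0],
    [0, 0, 0],
    [0, 0, 0],
  ],
  yaw=[0, 0, 0, 0, 0],
)

```text
time_s: 24.6
position: [0.5257, 0.0683, 0.0873]
tool_rot: [[-0.144, 0.99, 0.0], [0.99, 0.144, -0.0], [-0.0, 0.0, -1.0]]
ft_force: [0.3, -0.3, -0.4]
grip_width: 0.0004
gripper_force: 0.0
```

Run:
```python
from h import *
s=env.observe(); p=np.array(s['position']); print(s['time_s'],p.round(4),np.round(s['ft_force'],1))
im,_=grab('side','side8'); sc,_=grab('scene','scene8'); w,_=grab('wrist','wrist8')
b=np.hstack([cv2.resize(im[150:250,250:383,::-1],(400,300),interpolation=cv2.INTER_CUBIC),cv2.resize(sc[170:270,270:403,::-1],(400,300),interpolation=cv2.INTER_CUBIC)])
cv2.imwrite('pics/c8.png',np.vstack([b,np.hstack([cv2.resize(w[:,:,::-1],(400,300)),np.zeros((300,400,3),np.uint8)])]))
```

```text
24.6 [0.5257 0.0683 0.0873] [ 0.3 -0.3 -0.4]
```

View pics/c8.png

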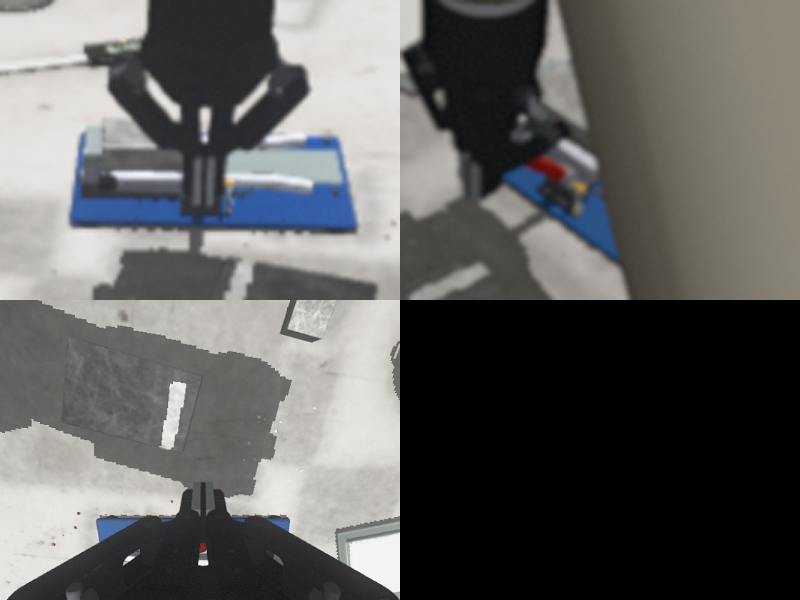

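The fingers are in front of the keeper and centred on it: its red end shows in the gap between the fingers at (203,547). Advancing to contact.

Emit:
jog_arm(
  hand=[0, 0, 0, 0, 0],
  travel=[
    [0.0006, -0.004, 0],
    [0.0006, -0.004, 0],
    [0.0004, -0.003, 0],
    [0.00015, -0.001, 0],
    [0.00015, -0.001, 0],
  ],
  yaw=[0, 0, 0, 0, 0],
)

```text
time_s: 25.38
position: [0.5276, 0.0554, 0.0872]
tool_rot: [[-0.144, 0.99, -0.0], [0.99, 0.144, 0.0], [0.0, -0.0, -1.0]]
ft_force: [-0.1, 0.4, 0.9]
grip_width: -0.0001
gripper_force: 0.0
```

Emit:
jog_arm(
  hand=[0, 0, 0, 0, 0],
  travel=[
    [0.00015, -0.001, 0],
    [0.00015, -0.001, 0],
    [0.00015, -0.001, 0],
    [0, 0, 0],
    [0, 0, 0],
  ],
  yaw=[0, 0, 0, 0, 0],
)

```text
time_s: 26.0
position: [0.528, 0.0525, 0.0872]
tool_rot: [[-0.144, 0.99, 0.0], [0.99, 0.144, -0.0], [-0.0, 0.0, -1.0]]
ft_force: [0.7, -0.2, 1.1]
grip_width: 0.0002
gripper_force: 0.0
```

Emit:
jog_arm(
  hand=[0, 0, 0, 0, 0],
  travel=[
    [0.00015, -0.001, 0],
    [0.00015, -0.001, 0],
    [0.00015, -0.001, 0],
    [0, 0, 0],
    [0, 0, 0],
  ],
  yaw=[0, 0, 0, 0, 0],
)

```text
time_s: 26.62
position: [0.5282, 0.0502, 0.0872]
tool_rot: [[-0.144, 0.99, -0.0], [0.99, 0.144, 0.002], [0.002, -0.0, -1.0]]
ft_force: [-0.7, 6.3, 1.8]
grip_width: -0.0002
gripper_force: 3.1
```

Contact felt (6.3 N, matching the spring). Now following the arc.

Emit:
jog_arm(
  hand=[0, 0, 0, 0, 0],
  travel=[
    [0.0003, -0.0022, 0.002],
    [0.0003, -0.0022, 0.002],
    [0.0003, -0.0022, 0.002],
    [0.00035, -0.0024, 0.0018],
    [0.00035, -0.0024, 0.0017],
  ],
  yaw=[0, 0, 0, 0, 0],
)

```text
time_s: 27.25
position: [0.5299, 0.0387, 0.0969]
tool_rot: [[-0.145, 0.989, -0.0], [0.989, 0.145, 0.001], [0.001, 0.0, -1.0]]
ft_force: [-0.6, 6.1, 1.9]
grip_width: -0.0001
gripper_force: 2.8
```

Emit:
jog_arm(
  hand=[0, 0, 0, 0, 0],
  travel=[
    [0.00035, -0.0024, 0.0017],
    [0.0004, -0.0026, 0.0014],
    [0.0004, -0.0026, 0.0014],
    [0.0004, -0.0026, 0.0014],
    [0.0004, -0.0027, 0.0011],
  ],
  yaw=[0, 0, 0, 0, 0],
)

```text
time_s: 27.88
position: [0.532, 0.0252, 0.1039]
tool_rot: [[-0.145, 0.989, -0.0], [0.989, 0.145, 0.0], [0.0, 0.0, -1.0]]
ft_force: [-0.5, 3.2, 5.0]
grip_width: -0.0
gripper_force: 2.2
```

Emit:
jog_arm(
  hand=[0, 0, 0, 0, 0],
  travel=[
    [0.0004, -0.0027, 0.0011],
    [0.0004, -0.0027, 0.001],
    [0.0004, -0.0028, 0.0008],
    [0.0004, -0.0028, 0.0008],
    [0.0004, -0.0028, 0.0007],
  ],
  yaw=[0, 0, 0, 0, 0],
)

```text
time_s: 28.5
position: [0.534, 0.011, 0.108]
tool_rot: [[-0.144, 0.99, -0.0], [0.99, 0.144, -0.0], [-0.0, -0.0, -1.0]]
ft_force: [-0.6, 2.3, -0.0]
grip_width: 0.0001
gripper_force: 1.0
```

Emit:
jog_arm(
  hand=[0, 0, 0, 0, 0],
  travel=[
    [0.0004, -0.0028, 0.0005],
    [0.0004, -0.0028, 0.0003],
    [0.0004, -0.0026, 0.0001],
    [0.0004, -0.0025, -0.0001],
    [0.0004, -0.0025, -0.0001],
  ],
  yaw=[0, 0, 0, 0, 0],
)

```text
time_s: 29.12
position: [0.536, -0.0021, 0.1088]
tool_rot: [[-0.145, 0.99, 0.0], [0.99, 0.145, -0.0], [-0.0, 0.0, -1.0]]
ft_force: [-0.8, 0.8, 1.0]
grip_width: 0.0001
gripper_force: 0.7
```

Emit:
jog_arm(
  hand=[0, 0, 0, 0, 0],
  travel=[
    [0.0004, -0.0025, -0.0002],
    [0.0003, -0.0024, -0.0005],
    [0.0003, -0.0024, -0.0006],
    [0.0003, -0.0024, -0.0006],
    [0.0003, -0.0023, -0.0008],
  ],
  yaw=[0, 0, 0, 0, 0],
)

```text
time_s: 29.75
position: [0.5377, -0.0141, 0.106]
tool_rot: [[-0.144, 0.99, 0.0], [0.99, 0.144, -0.0], [-0.0, 0.0, -1.0]]
ft_force: [0.2, 0.1, 0.6]
grip_width: -0.0003
gripper_force: 0.3
```

Emit:
jog_arm(
  hand=[0, 0, 0, 0, 0],
  travel=[
    [0.0003, -0.0023, -0.0009],
    [0.0003, -0.0023, -0.0009],
    [0.0003, -0.0023, -0.0009],
    [0.0003, -0.0023, -0.0009],
    [0.0003, -0.0023, -0.0009],
  ],
  yaw=[0, 0, 0, 0, 0],
)

```text
time_s: 30.38
position: [0.5391, -0.0255, 0.1015]
tool_rot: [[-0.145, 0.99, -0.0], [0.99, 0.145, -0.0], [0.0, -0.0, -1.0]]
ft_force: [0.4, 0.2, -1.2]
grip_width: 0.0003
gripper_force: 0.0
```

```bash
cat > red.py <<'E'
from h import *
s=env.observe(); print(s['time_s'],np.array(s['position']).round(4),np.round(s['ft_force'],1))
for n in('side','scene','wrist'):
    im=env.get_image(n); cv2.imwrite(f'pics/{n}_r.png',im[:,:,::-1]); hsv=cv2.cvtColor(im,cv2.COLOR_RGB2HSV)
    m=cv2.inRange(hsv,(0,140,50),(8,255,255))|cv2.inRange(hsv,(172,140,50),(180,255,255))
    k,l,st,ce=cv2.connectedComponentsWithStats(m); print(n,[(st[i].tolist(),ce[i].round(0).tolist()) for i in range(1,k) if st[i,4]>12])
c=cam('side'); o=np.array([.5371,-.0106]);a=np.radians(8.2);ey=np.array([-np.sin(a),np.cos(a)])
for d in(15,40,73): print('shut pred',d,proj(c,[*(o-ey*d/1e3),.035]).round(0),proj(cam('scene'),[*(o-ey*d/1e3),.035]).round(0))
E
python3 red.py
```

```text
30.375 [ 0.5391 -0.0255  0.1015] [ 0.4  0.2 -1.2]
side [([210, 153, 5, 11, 13], [212.0, 158.0]), ([315, 189, 4, 20, 46], [317.0, 199.0]), ([145, 200, 9, 6, 24], [149.0, 203.0]), ([135, 205, 25, 12, 76], [147.0, 212.0]), ([217, 281, 38, 38, 1149], [236.0, 299.0])]
scene [([73, 0, 9, 12, 81], [78.0, 5.0]), ([224, 141, 4, 18, 35], [226.0, 150.0]), ([214, 142, 5, 17, 33], [215.0, 152.0]), ([325, 205, 22, 22, 124], [336.0, 216.0]), ([135, 247, 30, 30, 686], [150.0, 261.0])]
wrist [([275, 221, 13, 34, 430], [281.0, 237.0])]
shut pred 15 [315. 206.] [328. 222.]
shut pred 40 [315. 200.] [336. 216.]
shut pred 73 [315. 192.] [347. 208.]
```

The keeper flew shut. The red bar runs (315–319, 189–209) in the side view and (325–347, 205–227) in the scene view, as predicted for level. Withdrawing straight up and away, then a last check.

Emit:
jog_arm(
  hand=[0, 0, 0, 0, 0],
  travel=[
    [0, 0, 0.03],
    [0, 0, 0.05],
    [0, 0, 0.05],
    [-0.03, 0, 0.02],
    [-0.03, 0, 0],
  ],
  yaw=[0, 0, 0, 0, 0],
)

```text
time_s: 31.15
position: [0.4788, -0.0254, 0.2531]
tool_rot: [[-0.145, 0.989, 0.003], [0.989, 0.145, -0.001], [-0.002, 0.003, -1.0]]
ft_force: [-0.6, -0.2, -0.0]
grip_width: 0.0001
gripper_force: 0.0
```

Emit:
jog_arm(
  hand=[0, 0, 0, 0, 0],
  travel=[
    [0, 0, 0],
    [0, 0, 0],
    [0, 0, 0],
    [0, 0, 0],
    [0, 0, 0],
  ],
  yaw=[0, 0, 0, 0, 0],
)

```text
time_s: 31.78
position: [0.4793, -0.0254, 0.2513]
tool_rot: [[-0.145, 0.989, -0.0], [0.989, 0.145, 0.0], [0.0, -0.0, -1.0]]
ft_force: [-0.1, -0.0, -0.2]
grip_width: -0.0002
gripper_force: 0.0
```

```bash
python3 red.py; python3 shift.py
python3 - <<'E'
from h import *
c=cam('wrist'); im=cv2.imread('pics/wrist_r.png'); hsv=cv2.cvtColor(im,cv2.COLOR_BGR2HSV)
m=cv2.inRange(hsv,(0,120,40),(8,255,255))|cv2.inRange(hsv,(172,120,40),(180,255,255))
k,l,st,ce=cv2.connectedComponentsWithStats(m); i=1+st[1:,4].argmax(); x,y,w,h,_=st[i]
A=onz(c,(x+w/2,y),.035);B=onz(c,(x+w/2,y+h),.035); print('bar ends',A.round(4),B.round(4),np.linalg.norm(A-B).round(4))
E
```

```text
31.775 [ 0.4793 -0.0254  0.2513] [-0.1 -0.  -0.2]
side [([210, 153, 5, 11, 13], [212.0, 158.0]), ([315, 194, 4, 15, 53], [316.0, 201.0]), ([145, 200, 9, 6, 24], [149.0, 203.0]), ([135, 205, 25, 12, 77], [147.0, 212.0]), ([156, 205, 5, 6, 13], [158.0, 207.0]), ([217, 281, 38, 38, 1152], [236.0, 299.0])]
scene [([73, 0, 9, 12, 81], [78.0, 5.0]), ([224, 141, 4, 18, 34], [226.0, 150.0]), ([214, 142, 5, 17, 33], [215.0, 152.0]), ([325, 210, 23, 17, 126], [337.0, 218.0]), ([135, 247, 30, 30, 682], [150.0, 261.0])]
wrist [([328, 184, 11, 55, 413], [333.0, 212.0]), ([518, 382, 4, 9, 16], [520.0, 386.0])]
shut pred 15 [315. 206.] [328. 222.]
shut pred 40 [315. 200.] [336. 216.]
shut pred 73 [315. 192.] [347. 208.]
31.925 [ 0.4792 -0.0254  0.2515] [-0.7  0.5 -0.1]
side0 274.17
side3 274.15
side4 274.12
now 274.14
[0 0] 0.901 [-0.1   0.29]
[0 0] 0.808 [0.07 0.55]
bar ends [ 0.5367 -0.0176  0.035 ] [ 0.5496 -0.0833  0.035 ] 0.067
```

```bash
python3 -c "
from rig import env
print(env.close_job())"
```

```text
the job is handed in; nothing more can be done
None
```

The block lies flat in the channel, home against the stop, with the keeper snapped shut behind it; images show no cradle shift, though early in the push the force briefly reached about 12 N before I eased it. The job was handed in at about 32 s.

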